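# Show the stage candle's base to the props camera

### The job

Push the wooden candle carrier along its rail until it clicks into the next stop, beside the camera, then lift the tallest flameless candle out of its socket and show its underside to the camera: the base about 10 cm in front of the lens, on the lens axis, and the candle in line with that axis, pointing away from the lens. Finish while holding the candle still like that in the air: do not put it down or let go, leave the carrier at its stop and the two other candles in their sockets, do not touch the camera and do not disturb the other props.

Things in the scene. Friction and masses are not known exactly. Their poses are not given: they have to be found in the camera images.
- rail: aluminium rail slide fixed on the table, 460 long, 110 wide; origin on the table surface near the middle of its length. Its y axis runs along the rail and is the direction in which the carrier is pushed; x is across it, z up. Rail, carrier and sockets turn together. A 6 mm thick end plate, 26 high, stands across each end, at y = -217 and +237 mm
- carrier: carrier on the rail: wooden block 90 across the rail, 200 along it, 38 high, top 60 above the table, a black line across the middle of its top; slides only along the rail. Origin: middle of its underside, 22 above the table, axes as the rail's. Three sockets in a row along the rail at -60, 0 and +60 mm from its middle, 26 in diameter, 30 deep, a candle in each
- stop (a point): the next stop: where the carrier's origin rests when latched, at y = +70 mm in the rail's frame (loading stop y = -100, hard ends -104 and +110; the carrier starts at -86 to -30, unlatched). 6 mm pointer posts, 42 high, flank the rail at each stop. A sprung ball drops into a notch there: draws the carrier in from about 5 mm either side, holds it against 5 to 8 N. Elsewhere 2 to 3 N of friction
- carrier_tab (a point): the push tab: aluminium plate upright on the carrier's trailing end (rail -y end), 60 across the rail, 8 thick, top 112 above the table (52 above the block). This point is the middle of its outer (rail -y) face, which is flush with the block's end, 97 above the table; push here towards the rail's +y. Axes as the rail's
- candle_tall: the tallest of three ivory plastic flameless candles standing in the carrier's sockets (any of the three sockets): round, 24 in diameter, 150 long plus a 20 flame-shaped tip on top (for looks), black base cap 6 high with a brass contact; about 0.09 kg. Origin: centre of the underside, 30 above the table when in the socket; z runs along the candle from base to flame. 120 of it stands out of the block
- candle_mid: middle candle, same make, 105 long, 75 of it out of the block; origin centre of the underside, z to its tip
- candle_short: shortest candle, same make, 75 long, 45 of it out of the block; origin centre of the underside, z to its tip
- camera: the stand of the inspection camera, fixed on the table: 100 mm round foot and a fork, the black head (60 wide) in the fork about 75 above the table, all below 140; origin on the table beneath the head's pivot. At yaw 0 the camera looks to -x, back towards the robot, and up
- lens (a point): middle of the camera's front lens, 42 in diameter tube; z is the lens axis pointing out of the lens, 50 degrees up from level (40 from vertical) and back towards the robot
- focus (a point): point in the air on the lens axis, 100 mm out from the lens, 192 above the table: here the middle of the candle's underside belongs. Same axes as the lens: the candle's base-to-flame axis should run along this z axis
- goblet: bystander: brass goblet, 68 wide, 120 high; origin under its centre
- apple: bystander: prop apple, 74 wide, 64 high; origin under its centre
- pear: bystander: prop pear, 66 wide, 88 high; origin under its centre
- screwdriver: bystander: screwdriver lying on the table, black handle
- tape: bystander: roll of grey tape lying flat, 90 wide, 24 high
- bell: bystander: small brass hand bell standing on its mouth, 60 wide, 92 high
Mind the look-alikes: they are no part of the job. Leave any green or purple look-alike of the candle_mid alone.

How it is judged:
On the way, in this order (a step that is already met when the one before it is completed fails the run):
1. the carrier rests latched at the next stop, with the tall candle still in its socket (horizontal distance between carrier and stop below 0.006 m and linear speed of carrier below 0.01 m/s and height (world z) of candle_tall below 0.04 m), for 0.3 s.
2. the tall candle is lifted clear of its socket and the carrier is still at its stop (horizontal distance between carrier and stop below 0.006 m and height (world z) of candle_tall above 0.075 m and contact force between the fingers and candle_tall above 1 N), for 0.1 s.
At the end, for the whole second after the job is handed in: Ends holding the tall candle still, touching nothing else: underside centre within 20 mm of the focus point, axis within 0.2 rad of the lens axis, flame end away from the lens; carrier within 6 mm of the second stop; both other candles upright in their sockets (horizontal distance between carrier and stop below 0.006 m and distance between candle_tall and focus below 0.02 m and angle between the z axis of candle_tall and the z axis of focus, either way round below 0.2 rad and angle between candle_tall's own z axis and vertical below 1.2 rad and height (world z) of candle_tall above 0.165 m and contact force between the fingers and candle_tall above 1 N and contact force between candle_tall and camera below 0.2 N and linear speed of candle_tall below 0.03 m/s and angular speed of candle_tall below 0.3 rad/s and height (world z) of each of candle_mid, candle_short below 0.045 m and angle between each of candle_mid, candle_short's own z axis and vertical below 0.2 rad); the arm keeps its last pose, push and grip.
It fails at once if a bystander is moved more than 30 mm (distance of any of goblet, apple, pear, screwdriver, tape, bell from where it was at the start of the episode above 0.03 m).
It fails at once if one of the other candles is lifted out of its socket (height (world z) of any of candle_mid, candle_short above 0.055 m).
It fails at once if the camera is touched by the robot or by the candle (contact force between any of the fingers, the arm, candle_tall and camera above 1 N).
It also fails if it takes over 56 s, if anything falls off the work surface, if the arm or the gripper's body presses on something with over 40 N, if the wrist force passes 120 N, or if a joint passes its speed limit or range.

### The arm

A 6-joint arm with a two-finger parallel gripper is mounted at the origin on the work surface. World frame = base frame: x ahead of the robot, y to its left, z up, the work surface at z = 0. Lengths are in m, angles in rad, forces in N, time in s.
With the tool pointing down it reaches from about 0.35 to 0.775 m from the base axis. Payload 5.5 kg.
Tool frame: the origin (TCP) lies at the very end of the fingers, on their centre line; the grasp point (between the pads) lies behind it (env.hold_point_z is the z of the grasp point in the tool frame, in m); z points along the fingers, y is the line along which they close (so a half turn about z gives the same grasp; the last joint's range is limited). The gripper opens to 85 mm and grips with 20 to 120 N. Pads are 22 mm wide; open, the fingers measure 114 mm over their backs; the gripper's body (76 mm by 85 mm) begins 54 mm behind the grasp point. The pads swing forward as they close: fully open they stand 13 mm farther back than shut.
Start: joints at [-1.242, 0.313, 0.046, 1.304, 0, 1.431], TCP at [0.26, -0.513, 0.231] pointing down, gripper open.
Joint ranges: [-2.76, 2.76], [-0.86, 1.69], [-1.03, 1.26], [-2.2, 2.34], [-1.47, 1.5], [-3.14, 3.14]. Speed limits (rad/s): [2.57, 2.57, 3.14, 3.14, 3.14, 3.14].

### API

Orientations are given as a unit quaternion [w, x, y, z].
In Python, from workcell import env gives the robot as it stands.
- The arm moves only by the tool arm_command, never from a script. Its argument "rows" is a list of rows, each an object with "delta_pos": the shift along the tool's x, y, z scaled (see below), a list of three; "rot": the turn, a rotation vector about the tool's x, y, z scaled (see below), a list of three; "fingers": the closure, from 0 (fully open) to 1 (shut). A call has 1 to 20 rows; each row shifts and turns the commanded pose from where the row before left it, along the tool's axes as they then stand; what a row does not reach is not made up. The controller multiplies each number of a shift by 0.02 m and each number of a turn by 360 degrees. A row lasts 1/10 s, in which the tool goes at most 50 mm and 8.59 degrees, less where a joint would pass 70% of its speed; a pose out of reach is approached as far as the arm can. A call with a number of a shift or a turn outside -1 to 1 is refused whole. A call with a gripper value outside its range is refused whole. The fingers move at their own pace and stop on an object; "squeeze" is the grip in N (left out, the last holds). Time passes only in rows, so rows that do not move let the fingers close. It gives the time, the measured TCP pose, the force and the opening at its end, in the units of the state.
- env.get_state(): the state, without advancing time (a new reading comes with each control period).
- env.read_camera(name): name is "scene" or "top" or "wrist"; returns (picture, depth): 480x640x3 uint8, blue, green, red; 480x640 float32, m along the optical axis (not along the pixel's ray), 0 where there is no reading.
- env.get_calibration(name): a dict with "mtx" (3x3 intrinsics, pixels), "distortion" ([k1, k2, p1, p2, k3] as OpenCV has them; the pictures are not rectified), "R" (3x3) and "t" (3): a world point X has camera coordinates R X + t. Camera axes: x right, y down, z forward; pixel columns grow to the right and rows downward; lengths in m; the calibration is good to about 2 mm. A picture is of the moment at which its call begins: read the wrist's pose just before it. get_calibration takes no time and is no camera call; for the wrist camera it gives the pose at the moment of the call.
- env.hand_in(): hands the job in, once; it reports no verdict.
The state is a dict: "clock": time; "joint_pos": joint angles; "qvel": joint speeds; "tau": joint torques, N m; "tcp_pos": TCP position; "orientation": TCP orientation; "wrist_force": force on the tool from outside, world axes, zero at the start; "ft_torque": the same for the moment, N m; "finger_gap": finger opening in m.
Only numpy, scipy, OpenCV 4.12 (cv2) and the standard library are available. Lean on these libraries where they do the work, as an engineer would, in place of code of your own. Each camera call takes 0.05 s, during which the arm holds its last target. There are 200 camera calls.

## Working session

There is one attempt and no reset: what is moved stays moved. The work goes in short steps, Python scripts to look and compute and a tool call to move; the robot and the scene stay as the last step left them, time stands still between calls to the robot, and variables do not carry over. Pictures are saved under pics/ and viewed, on a budget of 10 in all, crops included, one or two more only if the job needs it, and the job is handed in when it is done.

Besides the shell and the picture viewer there is one more tool, called after "Request:" in YAML: its name, and indented under it one key for each argument. arm_command: Moves the arm, as the interface text tells. Shifts and turns lie within -1 to 1; 1 stands for 0.02 m of shift or 360 degrees of turn. Its arguments: {"type":"object","properties":{"rows":{"type":"array","items":{"type":"object","properties":{"delta_pos":{"type":"array","items":{"type":"number","minimum":-1,"maximum":1}},"rot":{"type":"array","items":{"type":"number","minimum":-1,"maximum":1}},"fingers":{"type":"number"}}}},"squeeze":{"type":"number"}},"required":["rows"]}

```bash
mkdir -p pics; ls
cat > h.py <<'E'
import numpy as np, cv2
from workcell import env
from scipy.spatial.transform import Rotation as Rn
def snap(name):
    c=env.get_calibration(name); im,d=env.read_camera(name); np.savez('pics/%s.npz'%name,im=im,d=d,R=c['R'],t=c['t'],K=c['mtx'],D=c['distortion']); return im,d
def load(name): return np.load('pics/%s.npz'%name)
def cloud(z):
    K,D=z['K'],np.array(z['D'],float); v,u=np.mgrid[:480,:640]
    p=cv2.undistortPoints(np.stack([u.ravel(),v.ravel()],1).astype(np.float64)[:,None],K,D)[:,0]
    d=z['d'].ravel()[:,None]; X=np.hstack([p*d,d])
    W=(X-z['t'])@z['R']; W[d[:,0]==0]=np.nan
    return W.reshape(480,640,3)
E
python3 - <<'E'
from h import *
for n in('scene','top'):
    im,d=snap(n); cv2.imwrite('pics/%s0.png'%n,im)
s=env.get_state(); print(s, env.hold_point_z)
for n in('scene','top'):
    z=load(n);print(n,-z['R'].T@z['t'],z['R'][2],z['K'][0,0])
E
```

```text
pics
{'clock': 0.1, 'joint_pos': array([-1.24158132e+00,  3.13923140e-01,  4.50796192e-02,  1.30359481e+00,
       -1.81456825e-05,  1.43118717e+00]), 'qvel': array([ 0.00162629, -0.00214257,  0.00172146,  0.00019083,  0.00104303,
        0.00067145]), 'tau': array([ 1.34111739e-03, -4.81727672e+01,  2.99243224e+01,  1.27678344e-02,
       -1.59342875e-05,  2.39280058e-05]), 'tcp_pos': array([ 0.2596383 , -0.51252734,  0.23049396]), 'orientation': array([-8.16458102e-04,  9.72650736e-01,  2.32271118e-01, -8.67491026e-05]), 'wrist_force': array([-0.24948068, -0.2888773 ,  0.21568665]), 'ft_torque': array([-0.02302694,  0.00569079, -0.00946279]), 'finger_gap': 0.0850289844517796} -0.0187
scene [ 1.21113677 -0.60417792  0.88503969] [-0.53893181  0.53157679 -0.65343602] 549.503722610734
top [0.45413017 0.02740791 1.29622054] [ 0.10927768  0.00739065 -0.99398379] 472.57878596000194
```

View pics/scene0.png

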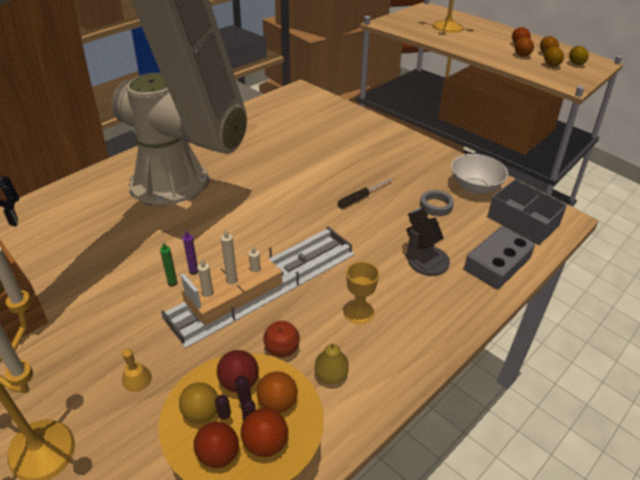

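View pics/top0.png

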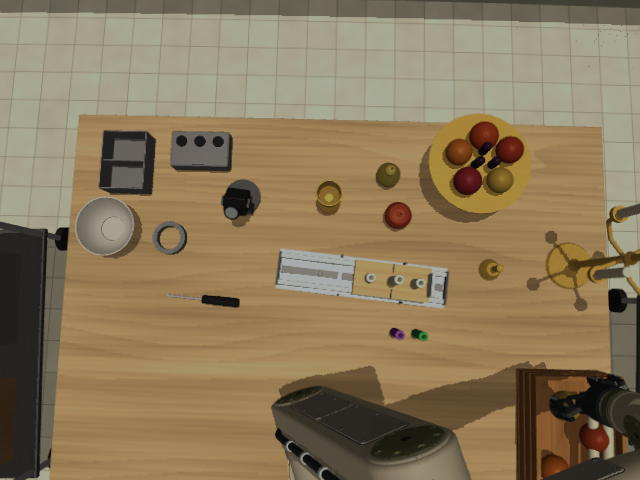

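The top view has +y to the left and +x up. The rail runs from (277,268) to (447,288) with the tab at about (438,287). The camera head is at (238,203).

Candidates for the tall candle in the scene view:
- ivory at (230,258), in the middle socket and the tallest
- ivory at (205,280), the mid candle
- ivory at (254,260), the short candle
- green at (168,265) and purple at (191,254), the look-alikes off the rail

I choose (230,258) and will check it in a crop while measuring.

Run:
```python
from h import *
z=load('top');W=cloud(z)
zs=load('scene');S=cloud(zs)
a=cv2.resize(zs['im'][215:345,150:360],None,fx=3,fy=3,interpolation=cv2.INTER_CUBIC)
b=cv2.resize(z['im'][180:310,190:460],None,fx=2.3,fy=2.3,interpolation=cv2.INTER_CUBIC)
cv2.imwrite('pics/crop1.png',a)
# carrier top from both: height slab near carrier
def slab(P,lo,hi,u0,u1,v0,v1):
    q=P[v0:v1,u0:u1].reshape(-1,3); return q[(q[:,2]>lo)&(q[:,2]<hi)]
for nm,P,box in(('top',W,(265,460,240,315)),('scene',S,(150,360,220,345))):
    q=slab(P,.054,.066,*box); r=cv2.minAreaRect(q[:,:2].astype(np.float32)*1000); print(nm,'carrier top',len(q),np.median(q[:,2]),r, np.median(q[:,:2],0))
    q=slab(P,.068,.25,*box)
    import scipy.cluster.hierarchy as h
    l=h.fcluster(h.linkage(q[:,:2]),.008,'distance')
    for k in set(l):
        c=q[l==k]
        if len(c)>8: print('  cl',len(c),c.min(0).round(3),c.max(0).round(3),np.median(c,0).round(3))
q=slab(W,.008,.03,265,460,240,315);print('rail',cv2.minAreaRect(q[:,:2].astype(np.float32)*1000))
for nm,P,box in(('top',W,(215,270,170,230)),('scene',S,(395,455,200,280))):
    q=slab(P,.03,.2,*box); print(nm,'cam',len(q),q.min(0).round(3),q.max(0).round(3),np.median(q,0).round(3))
    q=slab(P,.004,.03,*box); print(' foot',cv2.minEnclosingCircle(q[:,:2].astype(np.float32)))
```

```text
top carrier top 2207 0.06107857055045759 ((494.2763977050781, -148.34658813476562), (200.38778686523438, 90.2874984741211), 84.57784271240234) [ 0.49310687 -0.13998593]
  cl 78 [ 0.488 -0.099  0.069] [ 0.511 -0.077  0.126] [ 0.499 -0.086  0.105]
  cl 161 [ 0.457 -0.25   0.069] [ 0.515 -0.237  0.119] [ 0.487 -0.242  0.109]
  cl 115 [ 0.478 -0.218  0.068] [ 0.499 -0.196  0.157] [ 0.488 -0.203  0.135]
  cl 134 [ 0.483 -0.159  0.071] [ 0.504 -0.136  0.198] [ 0.493 -0.143  0.179]
scene carrier top 2800 0.06153743951665816 ((541.910888671875, -136.6400604248047), (408.6029052734375, 217.05572509765625), 12.465815544128418) [ 0.51954606 -0.15919622]
  cl 220 [ 0.348 -0.233  0.068] [ 0.372 -0.209  0.126] [ 0.365 -0.222  0.097]
  cl 196 [ 0.351 -0.174  0.068] [ 0.374 -0.149  0.125] [ 0.367 -0.164  0.096]
  cl 294 [ 0.454 -0.249  0.068] [ 0.519 -0.234  0.119] [ 0.491 -0.244  0.099]
  cl 359 [ 0.478 -0.219  0.068] [ 0.504 -0.195  0.154] [ 0.497 -0.21   0.114]
  cl 566 [ 0.485 -0.159  0.068] [ 0.51  -0.134  0.201] [ 0.503 -0.151  0.136]
  cl 215 [ 0.488 -0.101  0.068] [ 0.515 -0.074  0.123] [ 0.506 -0.091  0.097]
  cl 415 [ 0.677 -0.011  0.071] [0.729 0.043 0.123] [0.69  0.012 0.103]
  cl 9 [ 0.664 -0.175  0.068] [ 0.673 -0.164  0.077] [ 0.672 -0.166  0.069]
rail ((509.20562744140625, -79.83221435546875), (190.13720703125, 503.8507080078125), 3.306084156036377)
top cam 772 [0.638 0.227 0.03 ] [0.727 0.303 0.131] [0.682 0.259 0.102]
 foot ((0.711029589176178, 0.2646123170852661), 0.11061057448387146)
scene cam 1138 [0.583 0.226 0.03 ] [0.731 0.419 0.132] [0.695 0.251 0.09 ]
 foot ((0.6675862073898315, 0.33766236901283264), 0.17563988268375397)
```

View pics/crop1.png

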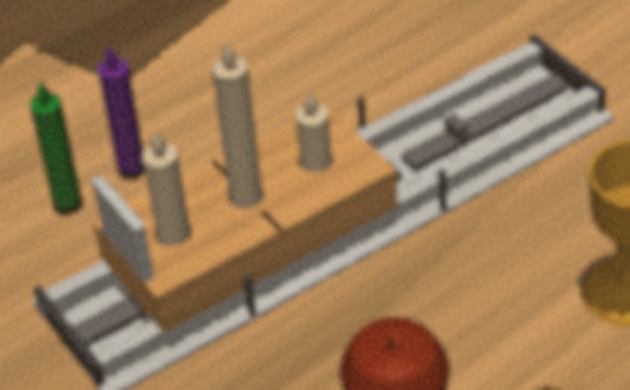

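The crop confirms the choice: the tall ivory candle is in the middle socket at crop (237,130), with the mid candle nearest the tab and the short one leading. Next I measure the rail ends and the camera head.

Run:
```python
from h import *
z=load('top');W=cloud(z);zs=load('scene');S=cloud(zs)
th=np.deg2rad(84.55);c0=np.array([.4943,-.1483]);ey=np.array([np.cos(th),np.sin(th)]);ex=np.array([ey[1],-ey[0]])
for nm,P in(('top',W),('scene',S)):
    q=P.reshape(-1,3);q=q[np.isfinite(q[:,0])]
    L=np.c_[(q[:,:2]-c0)@ex,(q[:,:2]-c0)@ey,q[:,2]]
    m=(abs(L[:,0])<.07)&(abs(L[:,1])<.4)
    L=L[m]
    for lo,hi in((.006,.016),(.019,.03),(.032,.05)):
        k=L[(L[:,2]>lo)&(L[:,2]<hi)]
        h,e=np.histogram(k[:,1],np.arange(-.2,.36,.01)); print(nm,lo,'x',np.percentile(k[:,0],[1,99]).round(3),dict((round(float(x)*1000),int(n)) for x,n in zip(e,h) if n))
    k=L[(L[:,2]>.055)&(L[:,2]<.066)&(abs(L[:,0])<.05)&(abs(L[:,1])<.12)];print(nm,'carrier ext',np.percentile(k[:,:2],[.5,99.5],axis=0).round(4))
# lens plane fit
from scipy.optimize import minimize
pts=[]
for nm,P in(('top',W),('scene',S)):
    q=P.reshape(-1,3);q=q[np.isfinite(q[:,0])]
    q=q[(q[:,0]>.6)&(q[:,0]<.76)&(q[:,1]>.19)&(q[:,1]<.34)]
    f=q[(q[:,2]>.004)&(q[:,2]<.025)];print(nm,'foot n',len(f),np.percentile(f,[2,98],axis=0).round(3))
    g=q[q[:,2]>.095];best=[]
    for a in np.deg2rad(np.arange(90,270,3)):
        n=np.array([np.cos(a)*np.cos(np.deg2rad(50)),np.sin(a)*np.cos(np.deg2rad(50)),np.sin(np.deg2rad(50))])
        dd=g@n
        for t in np.arange(dd.min(),dd.max(),.002):
            i=abs(dd-t)<.003
            best.append((i.sum(),round(np.rad2deg(a)),t,g[i].mean(0).round(4),g[i].min(0).round(3),g[i].max(0).round(3)))
    best.sort(key=lambda b:-b[0])
    for b in best[:4]:print(nm,b)
    print(len(g))
c=env.get_calibration('wrist');s=env.get_state()
T=Rn.from_quat(s['orientation'],scalar_first=True).as_matrix()
print('wristcam in tool',T.T@(-c['R'].T@c['t']-s['tcp_pos']),(c['R']@T)[2])
im=cv2.resize(zs['im'][195:285,385:475],None,fx=5,fy=5,interpolation=cv2.INTER_CUBIC)
im2=cv2.resize(z['im'][160:250,200:290],None,fx=5,fy=5,interpolation=cv2.INTER_CUBIC)
cv2.imwrite('pics/cam1.png',cv2.resize(np.hstack([im,im2]),(800,400)))
```

```text
top 0.006 x [-0.066  0.065] {-200: 4, -190: 5, -180: 11, -170: 4, -160: 5, -150: 53, -140: 49, -130: 54, -120: 13, -110: 8, -100: 10, -90: 6, -80: 13, -70: 4, -60: 9, -50: 4, -40: 8, -30: 7, -20: 12, -10: 5, 0: 10, 10: 8, 20: 11, 30: 7, 40: 10, 50: 3, 60: 8, 70: 7, 80: 9, 90: 16, 100: 56, 110: 57, 120: 59, 130: 40, 140: 56, 150: 59, 160: 57, 170: 57, 180: 50, 190: 38, 200: 53, 210: 54, 220: 46, 230: 53, 240: 61, 250: 48, 260: 58, 270: 55, 280: 65, 290: 49, 300: 7, 310: 2, 320: 3, 330: 1, 340: 5, 350: 3}
top 0.019 x [-0.043  0.061] {-160: 27, -150: 79, -140: 34, -130: 29, -120: 21, -110: 3, -70: 1, -40: 4, 40: 1, 60: 1, 90: 4, 100: 32, 110: 31, 120: 33, 130: 35, 140: 32, 150: 31, 160: 34, 170: 30, 180: 44, 190: 38, 200: 30, 210: 28, 220: 30, 230: 33, 240: 28, 250: 32, 260: 31, 270: 30, 280: 29, 290: 39, 300: 68}
top 0.032 x [-0.054  0.069] {-150: 2, -70: 1, -60: 1, -50: 1, -40: 11, -30: 1, -10: 2, 0: 2, 60: 1, 80: 1, 90: 8, 100: 4, 130: 8, 300: 2}
top carrier ext [[-0.0448 -0.0976]
 [ 0.0446  0.0993]]
scene 0.006 x [-0.034  0.057] {-190: 1, -160: 40, -150: 47, -140: 89, -130: 78, -120
[... 1863 characters left out ...]
nt64(125), 264, np.float64(-0.1227753044679449), array([0.6778, 0.2513, 0.1087]), array([0.647, 0.235, 0.095]), array([0.705, 0.278, 0.128]))
scene (np.int64(124), 267, np.float64(-0.09977859523399221), array([0.6775, 0.2516, 0.1104]), array([0.648, 0.235, 0.096]), array([0.705, 0.273, 0.129]))
scene (np.int64(123), 267, np.float64(-0.10177859523399221), array([0.6785, 0.2523, 0.1082]), array([0.647, 0.236, 0.095]), array([0.705, 0.278, 0.128]))
scene (np.int64(122), 267, np.float64(-0.10377859523399222), array([0.6813, 0.2535, 0.1071]), array([0.643, 0.236, 0.095]), array([0.705, 0.279, 0.128]))
473
wristcam in tool [ 0.08286856 -0.0006054  -0.14334801] [-0.32203714 -0.00112055  0.94672637]
```

View pics/cam1.png

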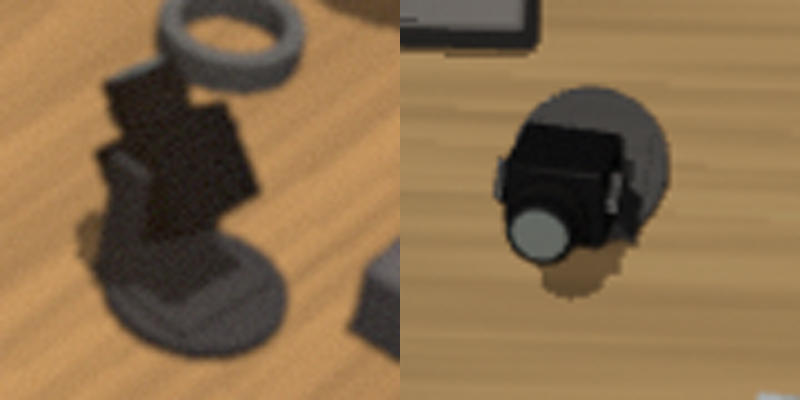

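Run:
```python
from h import *
from scipy.optimize import least_squares
z=load('top');W=cloud(z);zs=load('scene');S=cloud(zs)
th=np.deg2rad(84.55);c0=np.array([.4943,-.1483]);ey=np.array([np.cos(th),np.sin(th)]);ex=np.array([ey[1],-ey[0]])
for nm,P in(('top',W),('scene',S)):
    q=P.reshape(-1,3);q=q[np.isfinite(q[:,0])]
    L=np.c_[(q[:,:2]-c0)@ex,(q[:,:2]-c0)@ey,q[:,2]]
    for lab,m in(('lo',(abs(L[:,0])<.05)&(abs(L[:,1]+.15)<.02)&(L[:,2]>.0235)&(L[:,2]<.03)),('hi',(abs(L[:,0])<.05)&(abs(L[:,1]-.305)<.02)&(L[:,2]>.0235)&(L[:,2]<.03)),
      ('postR',(abs(L[:,0]-.06)<.012)&(abs(L[:,1]-.14)<.03)&(L[:,2]>.028)&(L[:,2]<.05)),('postL',(abs(L[:,0]+.06)<.012)&(abs(L[:,1]-.14)<.03)&(L[:,2]>.028)&(L[:,2]<.05))):
        k=L[m]; print(nm,lab,len(k),k.mean(0).round(4) if len(k) else '')
q=W.reshape(-1,3);q=q[np.isfinite(q[:,0])]
C=np.array([.655,.2675,.1165])
a=np.deg2rad(175);n0=np.array([np.cos(a)*.643,np.sin(a)*.643,.766])
v=q-C; ax=v@n0; r=np.linalg.norm(v-ax[:,None]*n0,axis=1)
g=q[(r<.0225)&(abs(ax)<.008)]
f=lambda p:(g@[np.cos(p[0])*.643,np.sin(p[0])*.643,.766]-p[1])/.002
s=least_squares(f,[a,C@n0],loss='soft_l1');print('lens yaw fit',np.rad2deg(s.x[0]),len(g),g.mean(0),(g.min(0)+g.max(0))/2)
# foot fit on z 3..25 dark pixels
im=z['im'].max(2).astype(int); hs=cv2.cvtColor(z['im'],cv2.COLOR_BGR2HSV)
m=(hs[...,1]<60)&(W[...,2]>.002)&(W[...,2]<.03)&(abs(W[...,0]-.69)<.08)&(abs(W[...,1]-.26)<.08)
p=W[m];print('foot pts',len(p),np.median(p[:,2]))
h=cv2.convexHull(p[:,:2].astype(np.float32))[:,0]
print(h.round(3).tolist())
h=h[(h[:,0]>.69)|(h[:,1]<.24)]
s=least_squares(lambda c:np.hypot(*(h-c).T)-.05,[.69,.26],loss='soft_l1',f_scale=.002);print('foot c',s.x)
```

```text
top lo 91 [-0.0023 -0.146   0.0268]
top hi 88 [-0.0028  0.3002  0.0266]
top postR 4 [0.0512 0.1355 0.0427]
top postL 4 [-0.0528  0.1364  0.0424]
scene lo 132 [ 0.0037 -0.1463  0.0264]
scene hi 112 [0.003  0.3012 0.0262]
scene postR 16 [0.0535 0.1371 0.0372]
scene postL 10 [-0.0518  0.1371  0.0387]
lens yaw fit 177.71824059205764 201 [0.65596915 0.26745729 0.11841176] [0.65606246 0.26758842 0.11560701]
foot pts 366 0.01232489226379016
[[0.7649999856948853, 0.25099998712539673], [0.7649999856948853, 0.2630000114440918], [0.7639999985694885, 0.2759999930858612], [0.7570000290870667, 0.28999999165534973], [0.7429999709129333, 0.30300000309944153], [0.7369999885559082, 0.3050000071525574], [0.7310000061988831, 0.3070000112056732], [0.6710000038146973, 0.2460000067949295], [0.6700000166893005, 0.24300000071525574], [0.6710000038146973, 0.23199999332427979], [0.671999990940094, 0.23000000417232513], [0.7049999833106995, 0.21400000154972076], [0.7210000157356262, 0.2150000035762787], [0.7319999933242798, 0.21699999272823334], [0.7369999885559082, 0.21899999678134918], [0.7480000257492065, 0.22499999403953552], [0.7509999871253967, 0.2280000001192093], [0.7559999823570251, 0.23399999737739563]]
foot c [0.71418288 0.26225183]
```

Request:
arm_command:
  rows:
    - {"delta_pos":[0.933,-0.311,0],"rot":[0,0,0],"fingers":1}
    - {"delta_pos":[0.933,-0.311,0],"rot":[0,0,0],"fingers":1}
    - {"delta_pos":[0.933,-0.311,0],"rot":[0,0,0],"fingers":1}
    - {"delta_pos":[0.933,-0.311,0],"rot":[0,0,0],"fingers":1}
    - {"delta_pos":[0.933,-0.311,0],"rot":[0,0,0],"fingers":1}
    - {"delta_pos":[0.933,-0.311,0],"rot":[0,0,0],"fingers":1}
    - {"delta_pos":[0.933,-0.311,0],"rot":[0,0,0],"fingers":1}
    - {"delta_pos":[0.933,-0.311,0],"rot":[0,0,0],"fingers":1}
    - {"delta_pos":[0.933,-0.311,0],"rot":[0,0,0],"fingers":1}
    - {"delta_pos":[0.933,-0.311,0],"rot":[0,0,0],"fingers":1}
    - {"delta_pos":[0.933,-0.311,0],"rot":[0,0,0],"fingers":1}
    - {"delta_pos":[0.933,-0.311,0],"rot":[0,0,0],"fingers":1}
    - {"delta_pos":[0.933,-0.311,0],"rot":[0,0,0],"fingers":1}
    - {"delta_pos":[0.933,-0.311,0],"rot":[0,0,0],"fingers":1}
    - {"delta_pos":[0.933,-0.311,0],"rot":[0,0,0],"fingers":1}
    - {"delta_pos":[0.933,-0.311,0],"rot":[0,0,0],"fingers":1}

```text
clock: 1.7
tcp_pos: [0.4815, -0.2885, 0.2308]
orientation: [-0.0, 0.973, 0.232, -0.0]
wrist_force: [-0.4, -0.1, -0.3]
finger_gap: -0.0003
```

Request:
arm_command:
  rows:
    - {"rot":[0,0,-0.0236],"fingers":1}
    - {"rot":[0,0,-0.0236],"fingers":1}
    - {"rot":[0,0,-0.0236],"fingers":1}
    - {"rot":[0,0,-0.0236],"fingers":1}
    - {"rot":[0,0,-0.0236],"fingers":1}
    - {"rot":[0,0,-0.0236],"fingers":1}
    - {"rot":[0,0,-0.0236],"fingers":1}
    - {"rot":[0,0,-0.0236],"fingers":1}
    - {"rot":[0,0,-0.0236],"fingers":1}
    - {"rot":[0,0,-0.0236],"fingers":1}
    - {"rot":[0,0,-0.0236],"fingers":1}
    - {"rot":[0,0,-0.0236],"fingers":1}
    - {"rot":[0,0,-0.0236],"fingers":1}
    - {"rot":[0,0,-0.0236],"fingers":1}

```text
schema error: expected keys delta_pos, rot, fingers
```

Request:
arm_command:
  rows:
    - {"rot":[0,0,-0.0236],"fingers":1}
    - {"rot":[0,0,-0.0236],"fingers":1}
    - {"rot":[0,0,-0.0236],"fingers":1}
    - {"rot":[0,0,-0.0236],"fingers":1}
    - {"rot":[0,0,-0.0236],"fingers":1}
    - {"rot":[0,0,-0.0236],"fingers":1}
    - {"rot":[0,0,-0.0236],"fingers":1}
    - {"rot":[0,0,-0.0236],"fingers":1}
    - {"rot":[0,0,-0.0236],"fingers":1}
    - {"rot":[0,0,-0.0236],"fingers":1}
    - {"rot":[0,0,-0.0236],"fingers":1}
    - {"rot":[0,0,-0.0236],"fingers":1}
    - {"rot":[0,0,-0.0236],"fingers":1}
    - {"rot":[0,0,-0.0236],"fingers":1}
    - {"fingers":1}

```text
schema error: expected keys delta_pos, rot, fingers
```

```bash
cat >> h.py <<'E'
def show():
    s=env.get_state();T=Rn.from_quat(s['orientation'],scalar_first=True).as_matrix()
    print(round(s['clock'],2),'tcp',s['tcp_pos'].round(4),'xang',np.rad2deg(np.arctan2(T[1,0],T[0,0])).round(2),'z',T[:,2].round(4),'F',s['wrist_force'].round(2),'gap',round(s['finger_gap'],4),'q',s['joint_pos'].round(2));return s,T
def move(s,T,target,n=1):
    d=T.T@(np.array(target)-s['tcp_pos']); print('rows units total',(d/.02).round(3),'per',n,(d/.02/n).round(3))
E
python3 - <<'E'
from h import *
s,T=show()
f=np.array([.4848,-.2479]);ey=np.array([.095,.9955])
move(s,T,[*(f-.035*ey),.092],8)
E
```

```text
1.7 tcp [ 0.4815 -0.2885  0.2308] xang 26.86 z [-8.e-04  6.e-04 -1.e+00] F [-0.36 -0.09 -0.3 ] gap -0.0003 q [-0.68  0.29  0.01  1.29 -0.    1.99]
rows units total [ 0.134 -0.25   6.94 ] per 8 [ 0.017 -0.031  0.868]
```

Request:
arm_command:
  rows:
    - {"delta_pos":[0,0,0],"rot":[0,0,-0.0236],"fingers":1}
    - {"delta_pos":[0,0,0],"rot":[0,0,-0.0236],"fingers":1}
    - {"delta_pos":[0,0,0],"rot":[0,0,-0.0236],"fingers":1}
    - {"delta_pos":[0,0,0],"rot":[0,0,-0.0236],"fingers":1}
    - {"delta_pos":[0,0,0],"rot":[0,0,-0.0236],"fingers":1}
    - {"delta_pos":[0,0,0],"rot":[0,0,-0.0236],"fingers":1}
    - {"delta_pos":[0,0,0],"rot":[0,0,-0.0236],"fingers":1}
    - {"delta_pos":[0,0,0],"rot":[0,0,-0.0236],"fingers":1}
    - {"delta_pos":[0,0,0],"rot":[0,0,-0.0236],"fingers":1}
    - {"delta_pos":[0,0,0],"rot":[0,0,-0.0236],"fingers":1}
    - {"delta_pos":[0,0,0],"rot":[0,0,-0.0236],"fingers":1}
    - {"delta_pos":[0,0,0],"rot":[0,0,-0.0236],"fingers":1}
    - {"delta_pos":[0,0,0],"rot":[0,0,-0.0236],"fingers":1}
    - {"delta_pos":[0,0,0],"rot":[0,0,-0.0236],"fingers":1}

```text
clock: 3.1
tcp_pos: [0.4809, -0.2891, 0.2308]
orientation: [-0.0, 0.291, 0.957, 0.0]
wrist_force: [-0.1, -0.6, -0.8]
finger_gap: 0.0
```

Request:
arm_command:
  rows:
    - {"delta_pos":[0,0,0],"rot":[0,0,-0.0236],"fingers":1}
    - {"delta_pos":[0,0,0],"rot":[0,0,-0.0236],"fingers":1}
    - {"delta_pos":[0,0,0],"rot":[0,0,-0.0236],"fingers":1}
    - {"delta_pos":[0,0,0],"rot":[0,0,-0.0236],"fingers":1}
    - {"delta_pos":[0,0,0],"rot":[0,0,-0.0236],"fingers":1}
    - {"delta_pos":[0,0,0],"rot":[0,0,-0.0236],"fingers":1}
    - {"delta_pos":[0,0,0],"rot":[0,0,-0.0236],"fingers":1}
    - {"delta_pos":[0,0,0],"rot":[0,0,-0.0236],"fingers":1}
    - {"delta_pos":[0,0,0],"rot":[0,0,-0.0236],"fingers":1}
    - {"delta_pos":[0,0,0],"rot":[0,0,-0.0236],"fingers":1}
    - {"delta_pos":[0,0,0],"rot":[0,0,-0.0236],"fingers":1}
    - {"delta_pos":[0,0,0],"rot":[0,0,-0.0236],"fingers":1}
    - {"delta_pos":[0,0,0],"rot":[0,0,-0.0236],"fingers":1}
    - {"delta_pos":[0,0,0],"rot":[0,0,-0.0236],"fingers":1}
    - {"delta_pos":[0,0,0],"rot":[0,0,0],"fingers":1}

```text
clock: 4.6
tcp_pos: [0.4809, -0.2891, 0.2308]
orientation: [-0.0, -0.674, 0.739, 0.0]
wrist_force: [0.7, -0.7, -0.6]
finger_gap: 0.0003
```

Run:
```python
from h import *
s,T=show()
f=np.array([.4848,-.2479]);ey=np.array([.095,.9955])
move(s,T,[*(f-.035*ey),.092],8)
im,d=snap('wrist');cv2.imwrite('pics/w0.png',im)
```

```text
4.6 tcp [ 0.4809 -0.2891  0.2308] xang -95.23 z [-8.e-04  6.e-04 -1.e+00] F [ 0.69 -0.67 -0.56] gap 0.0003 q [-0.68  0.29  0.01  1.29 -0.   -2.16]
rows units total [-3.170e-01 -4.000e-03  6.942e+00] per 8 [-0.04  -0.     0.868]
```

Request:
arm_command:
  rows:
    - {"delta_pos":[0,0,0.868],"rot":[0,0,0],"fingers":1}
    - {"delta_pos":[0,0,0.868],"rot":[0,0,0],"fingers":1}
    - {"delta_pos":[0,0,0.868],"rot":[0,0,0],"fingers":1}
    - {"delta_pos":[0,0,0.868],"rot":[0,0,0],"fingers":1}
    - {"delta_pos":[0,0,0.868],"rot":[0,0,0],"fingers":1}
    - {"delta_pos":[0,0,0.868],"rot":[0,0,0],"fingers":1}
    - {"delta_pos":[0,0,0.868],"rot":[0,0,0],"fingers":1}
    - {"delta_pos":[0,0,0.868],"rot":[0,0,0],"fingers":1}
    - {"delta_pos":[0,0,0],"rot":[0,0,0],"fingers":1}

```text
clock: 5.55
tcp_pos: [0.4795, -0.288, 0.0899]
orientation: [-0.0, -0.673, 0.74, 0.003]
wrist_force: [0.3, 0.4, 0.0]
finger_gap: -0.0004
```

Request:
arm_command:
  rows:
    - {"delta_pos":[-0.3,0,0],"rot":[0,0,0],"fingers":1}
    - {"delta_pos":[-0.3,0,0],"rot":[0,0,0],"fingers":1}
    - {"delta_pos":[-0.3,0,0],"rot":[0,0,0],"fingers":1}
    - {"delta_pos":[-0.3,0,0],"rot":[0,0,0],"fingers":1}
    - {"delta_pos":[-0.3,0,0],"rot":[0,0,0],"fingers":1}
    - {"delta_pos":[-0.3,0,0],"rot":[0,0,0],"fingers":1}
    - {"delta_pos":[-0.3,0,0],"rot":[0,0,0],"fingers":1}
    - {"delta_pos":[-0.3,0,0],"rot":[0,0,0],"fingers":1}
    - {"delta_pos":[-0.3,0,0],"rot":[0,0,0],"fingers":1}
    - {"delta_pos":[-0.3,0,0],"rot":[0,0,0],"fingers":1}
    - {"delta_pos":[-0.3,0,0],"rot":[0,0,0],"fingers":1}
    - {"delta_pos":[-0.3,0,0],"rot":[0,0,0],"fingers":1}
    - {"delta_pos":[-0.3,0,0],"rot":[0,0,0],"fingers":1}
    - {"delta_pos":[-0.3,0,0],"rot":[0,0,0],"fingers":1}
    - {"delta_pos":[-0.3,0,0],"rot":[0,0,0],"fingers":1}
    - {"delta_pos":[-0.3,0,0],"rot":[0,0,0],"fingers":1}
    - {"delta_pos":[-0.3,0,0],"rot":[0,0,0],"fingers":1}

```text
clock: 7.25
tcp_pos: [0.4908, -0.1892, 0.0929]
orientation: [-0.001, -0.674, 0.739, -0.002]
wrist_force: [-0.8, -6.5, -0.0]
finger_gap: -0.0001
```

```bash
cat >> h.py <<'E'
th=np.deg2rad(84.55);c0=np.array([.4943,-.1483]);ey=np.array([np.cos(th),np.sin(th)]);ex=np.array([ey[1],-ey[0]])
def carrier(name):
    q=cloud(load(name)).reshape(-1,3);q=q[np.isfinite(q[:,0])]
    L=np.c_[(q[:,:2]-c0)@ex,(q[:,:2]-c0)@ey,q[:,2]]
    k=L[(abs(L[:,2]-.0605)<.005)&(abs(L[:,0])<.035)&(abs(L[:,1])<.3)]
    print(name,'top-face y ext',len(k),np.percentile(k[:,1],[.3,99.7]).round(4))
E
python3 - <<'E'
from h import *
show()
for n in('top','scene'):
    im,d=snap(n);cv2.imwrite('pics/%s1.png'%n,im);carrier(n)
E
```

```text
7.25 tcp [ 0.4908 -0.1892  0.0929] xang -95.32 z [ 3.e-04 -4.e-03 -1.e+00] F [-0.85 -6.47 -0.03] gap -0.0001 q [-0.52  0.3  -0.32  0.94 -0.   -2.  ]
top top-face y ext 1588 [-0.0287  0.1669]
scene top-face y ext 1331 [-0.0289  0.172 ]
```

View pics/scene1.png

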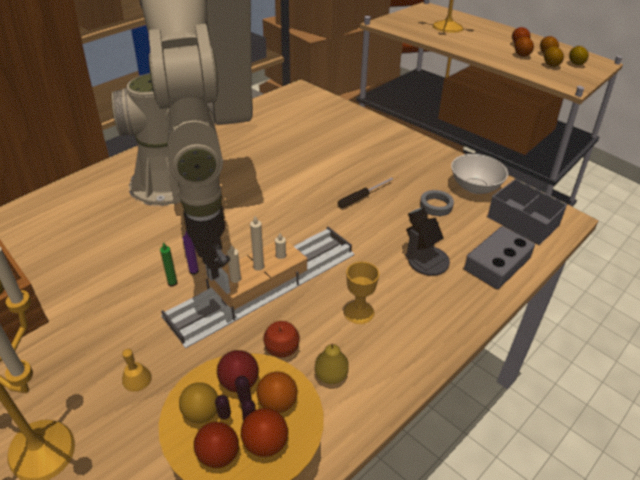

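Request:
arm_command:
  rows:
    - {"delta_pos":[-0.2,0,0],"rot":[0,0,0],"fingers":1}
    - {"delta_pos":[-0.2,0,0],"rot":[0,0,0],"fingers":1}
    - {"delta_pos":[-0.2,0,0],"rot":[0,0,0],"fingers":1}
    - {"delta_pos":[-0.2,0,0],"rot":[0,0,0],"fingers":1}
    - {"delta_pos":[-0.2,0,0],"rot":[0,0,0],"fingers":1}
    - {"delta_pos":[-0.2,0,0],"rot":[0,0,0],"fingers":1}
    - {"delta_pos":[-0.2,0,0],"rot":[0,0,0],"fingers":1}
    - {"delta_pos":[-0.2,0,0],"rot":[0,0,0],"fingers":1}
    - {"delta_pos":[-0.2,0,0],"rot":[0,0,0],"fingers":1}
    - {"delta_pos":[-0.2,0,0],"rot":[0,0,0],"fingers":1}
    - {"delta_pos":[-0.2,0,0],"rot":[0,0,0],"fingers":1}
    - {"delta_pos":[-0.2,0,0],"rot":[0,0,0],"fingers":1}
    - {"delta_pos":[-0.2,0,0],"rot":[0,0,0],"fingers":1}
    - {"delta_pos":[-0.2,0,0],"rot":[0,0,0],"fingers":1}
    - {"delta_pos":[-0.2,0,0],"rot":[0,0,0],"fingers":1}

```text
clock: 8.85
tcp_pos: [0.4961, -0.1291, 0.0926]
orientation: [-0.001, -0.674, 0.739, -0.001]
wrist_force: [-0.8, -4.8, 0.3]
finger_gap: -0.0002
```

Request:
arm_command:
  rows:
    - {"delta_pos":[-0.05,0,0],"rot":[0,0,0],"fingers":1}
    - {"delta_pos":[-0.05,0,0],"rot":[0,0,0],"fingers":1}
    - {"delta_pos":[-0.05,0,0],"rot":[0,0,0],"fingers":1}
    - {"delta_pos":[0,0,0],"rot":[0,0,0],"fingers":1}

```text
clock: 9.25
tcp_pos: [0.4965, -0.1247, 0.0925]
orientation: [0.0, -0.674, 0.739, 0.0]
wrist_force: [1.0, -0.2, 0.1]
finger_gap: -0.0002
```

Run:
```python
from h import *
s,T=show();print((s['tcp_pos'][:2]-c0)@ey)
for n in('top','scene'):
    im,d=snap(n);cv2.imwrite('pics/%s2.png'%n,im);carrier(n)
```

```text
9.25 tcp [ 0.4965 -0.1247  0.0925] xang -95.24 z [ 4.e-04  7.e-04 -1.e+00] F [ 1.02 -0.2   0.09] gap -0.0002 q [-0.4   0.28 -0.36  0.93  0.   -1.88]
0.02374538744336617
top top-face y ext 1627 [0.0376 0.2317]
scene top-face y ext 1227 [0.033  0.2346]
```

Request:
arm_command:
  rows:
    - {"delta_pos":[-0.05,0,0],"rot":[0,0,0],"fingers":1}
    - {"delta_pos":[0,0,0],"rot":[0,0,0],"fingers":1}

```text
clock: 9.55
tcp_pos: [0.4962, -0.1236, 0.0923]
orientation: [0.0, -0.674, 0.739, 0.0]
wrist_force: [1.1, 1.2, -0.0]
finger_gap: -0.0001
```

Request:
arm_command:
  rows:
    - {"delta_pos":[-0.05,0,0],"rot":[0,0,0],"fingers":1}
    - {"delta_pos":[0,0,0],"rot":[0,0,0],"fingers":1}

```text
clock: 9.75
tcp_pos: [0.4962, -0.1226, 0.0922]
orientation: [0.0, -0.674, 0.739, 0.0]
wrist_force: [0.0, -1.1, -0.4]
finger_gap: 0.0002
```

Request:
arm_command:
  rows:
    - {"delta_pos":[0.75,0,0],"rot":[0,0,0],"fingers":1}
    - {"delta_pos":[0.75,0,0],"rot":[0,0,0],"fingers":1}
    - {"delta_pos":[0,0,-0.95],"rot":[0,0,0],"fingers":0}
    - {"delta_pos":[0,0,-0.95],"rot":[0,0,0],"fingers":0}
    - {"delta_pos":[0,0,-0.95],"rot":[0,0,0],"fingers":0}
    - {"delta_pos":[0,0,-0.95],"rot":[0,0,0],"fingers":0}
    - {"delta_pos":[0,0,-0.95],"rot":[0,0,0],"fingers":0}
    - {"delta_pos":[0,0,-0.95],"rot":[0,0,0],"fingers":0}
    - {"delta_pos":[0,0,-0.95],"rot":[0,0,0],"fingers":0}
    - {"delta_pos":[0,0,-0.95],"rot":[0,0,0],"fingers":0}
    - {"delta_pos":[0,0,-0.95],"rot":[0,0,0],"fingers":0}
    - {"delta_pos":[0,0,0],"rot":[0,0,0],"fingers":0}

```text
clock: 10.95
tcp_pos: [0.4948, -0.1548, 0.266]
orientation: [0.001, -0.674, 0.739, -0.002]
wrist_force: [-0.2, -0.3, 0.2]
finger_gap: 0.0851
```

Run:
```python
from h import *
s,T=show()
for n in('top','scene'):
    im,d=snap(n);cv2.imwrite('pics/%s3.png'%n,im);carrier(n)
    q=cloud(load(n)).reshape(-1,3);q=q[np.isfinite(q[:,0])]
    L=np.c_[(q[:,:2]-c0)@ex,(q[:,:2]-c0)@ey,q[:,2]]
    for lab,dy,lo,hi in(('tall',0,.07,.178),('mid',-.06,.07,.133),('short',.06,.065,.103)):
        k=L[(abs(L[:,0])<.03)&(abs(L[:,1]-.137-dy)<.025)&(L[:,2]>lo)&(L[:,2]<hi)]
        if len(k): p=np.percentile(k[:,:2],[1,99],axis=0);print(n,lab,len(k),'ext',p.round(4).tolist(),'mid',p.mean(0).round(4),'world',(c0+p.mean(0)[0]*ex+p.mean(0)[1]*ey).round(4))
move(s,T,[*(c0+.137*ey),s['tcp_pos'][2]],8)
```

```text
10.95 tcp [ 0.4948 -0.1548  0.266 ] xang -95.32 z [ 0.0043 -0.0023 -1.    ] F [-0.15 -0.29  0.17] gap 0.0851 q [-0.46  0.19 -0.03  1.34 -0.   -1.94]
top top-face y ext 1624 [0.0387 0.2341]
top tall 19 ext [[-0.0121, 0.1275], [0.0074, 0.1467]] mid [-0.0023  0.1371] world [ 0.505  -0.0116]
top mid 23 ext [[-0.0118, 0.0663], [0.007, 0.0868]] mid [-0.0024  0.0765] world [ 0.4992 -0.0719]
top short 33 ext [[-0.0268, 0.1723], [0.027, 0.2178]] mid [1.00e-04 1.95e-01] world [0.5129 0.0459]
scene top-face y ext 1230 [0.0358 0.2368]
scene tall 418 ext [[-0.0053, 0.1238], [0.0135, 0.1458]] mid [0.0041 0.1348] world [ 0.5112 -0.0145]
scene mid 242 ext [[-0.0056, 0.0639], [0.0133, 0.0861]] mid [0.0039 0.075 ] world [ 0.5053 -0.074 ]
scene short 142 ext [[-0.0101, 0.1843], [0.0167, 0.2046]] mid [0.0033 0.1945] world [0.5161 0.045 ]
rows units total [-7.17   0.042 -0.014] per 8 [-0.896  0.005 -0.002]
```

View pics/top3.png

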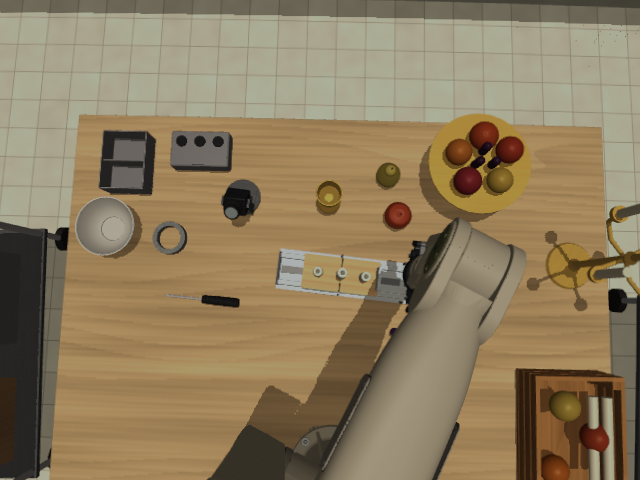

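The top view shows the carrier's black line at (340,275) level with the posts at (341,257) and (338,294), with all three candles still in their sockets. I'm now moving over the tall candle.

Request:
arm_command:
  rows:
    - {"delta_pos":[-0.895,0.005,0],"rot":[0,0,0],"fingers":0}
    - {"delta_pos":[-0.895,0.005,0],"rot":[0,0,0],"fingers":0}
    - {"delta_pos":[-0.895,0.005,0],"rot":[0,0,0],"fingers":0}
    - {"delta_pos":[-0.895,0.005,0],"rot":[0,0,0],"fingers":0}
    - {"delta_pos":[-0.895,0.005,0],"rot":[0,0,0],"fingers":0}
    - {"delta_pos":[-0.895,0.005,0],"rot":[0,0,0],"fingers":0}
    - {"delta_pos":[-0.895,0.005,0],"rot":[0,0,0],"fingers":0}
    - {"delta_pos":[-0.895,0.005,0],"rot":[0,0,0],"fingers":0}
    - {"delta_pos":[0,0,0],"rot":[0,0,0],"fingers":0}
    - {"delta_pos":[0,0,0],"rot":[0,0,0],"fingers":0}

```text
clock: 12.05
tcp_pos: [0.5056, -0.0104, 0.2623]
orientation: [-0.001, -0.674, 0.739, 0.001]
wrist_force: [1.5, -0.1, 0.4]
finger_gap: 0.0855
```

Run:
```python
from h import *
s,T=show()
im,d=snap('wrist');z=load('wrist')
# predicted pixels: tall top, centred line of fingers at candle height
P=[[.508,-.0125,.200],[.508,-.0125,.180],[.508,-.0125,.07],[*s['tcp_pos'][:2],.19],[*s['tcp_pos'][:2],.12]]
p=cv2.projectPoints(np.array(P),cv2.Rodrigues(z['R'])[0],z['t'],z['K'],z['D'])[0][:,0];print(p.round(1))
for a,c in zip(p,[(0,0,255)]*3+[(255,0,0)]*2): cv2.drawMarker(im,tuple(int(v) for v in a),c,0,14,1)
cv2.imwrite('pics/w3.png',im)
W=cloud(z).reshape(-1,3);W=W[np.isfinite(W[:,0])]
k=W[(np.hypot(W[:,0]-.508,W[:,1]+.0125)<.03)&(W[:,2]>.075)&(W[:,2]<.175)];e=np.percentile(k,[1,99],axis=0);print(len(k),e.round(4),e.mean(0))
```

```text
12.05 tcp [ 0.5056 -0.0104  0.2623] xang -95.22 z [-1.8e-03 -2.0e-04 -1.0e+00] F [ 1.52 -0.07  0.35] gap 0.0855 q [-0.18  0.17 -0.06  1.34 -0.   -1.66]
[[316.7 254.1]
 [317.1 242.2]
 [318.5 200.1]
 [321.3 250.8]
 [321.4 217.9]]
1008 [[ 0.4944 -0.0229  0.0768]
 [ 0.5165 -0.0119  0.1746]] [ 0.50546535 -0.01737854  0.12572642]
```

View pics/w3.png

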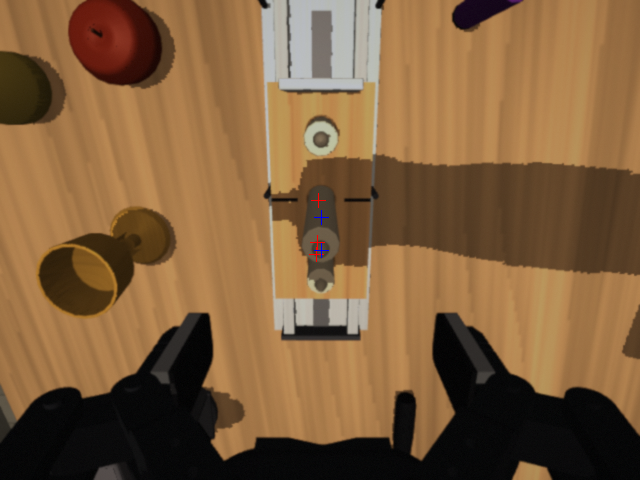

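The wrist view has the tall candle at (320,243), centred between the fingers (midpoint column about 322). The carrier line is at the posts, row 200. I'm descending and gripping.

Request:
arm_command:
  rows:
    - {"delta_pos":[0,0,0.775],"rot":[0,0,0],"fingers":0}
    - {"delta_pos":[0,0,0.775],"rot":[0,0,0],"fingers":0}
    - {"delta_pos":[0,0,0.775],"rot":[0,0,0],"fingers":0}
    - {"delta_pos":[0,0,0.775],"rot":[0,0,0],"fingers":0}
    - {"delta_pos":[0,0,0.775],"rot":[0,0,0],"fingers":0}
    - {"delta_pos":[0,0,0.775],"rot":[0,0,0],"fingers":0}
    - {"delta_pos":[0,0,0.775],"rot":[0,0,0],"fingers":0}
    - {"delta_pos":[0,0,0.775],"rot":[0,0,0],"fingers":0}
    - {"delta_pos":[0,0,0],"rot":[0,0,0],"fingers":0}
    - {"delta_pos":[0,0,0],"rot":[0,0,0],"fingers":0}

```text
clock: 13.1
tcp_pos: [0.5058, -0.0109, 0.1393]
orientation: [-0.0, -0.674, 0.739, 0.0]
wrist_force: [0.5, 0.4, -0.3]
finger_gap: 0.085
```

Request:
arm_command:
  rows:
    - {"delta_pos":[0,0,0],"rot":[0,0,0],"fingers":1}
    - {"delta_pos":[0,0,0],"rot":[0,0,0],"fingers":1}
    - {"delta_pos":[0,0,0],"rot":[0,0,0],"fingers":1}
    - {"delta_pos":[0,0,0],"rot":[0,0,0],"fingers":1}
    - {"delta_pos":[0,0,0],"rot":[0,0,0],"fingers":1}
    - {"delta_pos":[0,0,0],"rot":[0,0,0],"fingers":1}
    - {"delta_pos":[0,0,0],"rot":[0,0,0],"fingers":1}
    - {"delta_pos":[0,0,0],"rot":[0,0,0],"fingers":1}
  squeeze: 40

```text
clock: 13.9
tcp_pos: [0.5064, -0.0103, 0.1399]
orientation: [0.0, -0.674, 0.739, -0.0]
wrist_force: [0.0, -0.1, 6.2]
finger_gap: 0.023
```

Request:
arm_command:
  rows:
    - {"delta_pos":[0,0,-0.25],"rot":[0,0,0],"fingers":1}
    - {"delta_pos":[0,0,-0.4],"rot":[0,0,0],"fingers":1}
    - {"delta_pos":[0,0,-0.6],"rot":[0,0,0],"fingers":1}
    - {"delta_pos":[0,0,-0.75],"rot":[0,0,0],"fingers":1}
    - {"delta_pos":[0,0,-0.75],"rot":[0,0,0],"fingers":1}
    - {"delta_pos":[0,0,-0.75],"rot":[0,0,0],"fingers":1}
    - {"delta_pos":[0,0,-0.75],"rot":[0,0,0],"fingers":1}
    - {"delta_pos":[0,0,-0.75],"rot":[0,0,0],"fingers":1}
    - {"delta_pos":[0,0,-0.75],"rot":[0,0,0],"fingers":1}
    - {"delta_pos":[0,0,-0.75],"rot":[0,0,0],"fingers":1}
    - {"delta_pos":[0,0,-0.75],"rot":[0,0,0],"fingers":1}
    - {"delta_pos":[0,0,-0.75],"rot":[0,0,0],"fingers":1}
    - {"delta_pos":[0,0,0],"rot":[0,0,0],"fingers":1}
    - {"delta_pos":[0,0,0],"rot":[0,0,0],"fingers":1}

```text
clock: 15.3
tcp_pos: [0.506, -0.0102, 0.2997]
orientation: [0.0, -0.674, 0.739, -0.0]
wrist_force: [-0.3, 0.6, -1.8]
finger_gap: 0.0231
```

Run:
```python
from h import *
s,T=show()
im,d=snap('scene');cv2.imwrite('pics/s4.png',im);carrier('scene')
snap('top');carrier('top')
W=cloud(load('scene')).reshape(-1,3);W=W[np.isfinite(W[:,0])]
k=W[(np.hypot(W[:,0]-s['tcp_pos'][0],W[:,1]-s['tcp_pos'][1])<.03)&(W[:,2]>.13)&(W[:,2]<s['tcp_pos'][2]-.01)]
print('candle low z',np.percentile(k[:,2],[0,1,2]) , len(k))
for lo in np.arange(.15,.3,.02):
    m=k[abs(k[:,2]-lo)<.01]
    if len(m): print(round(lo,3),len(m),m[:,:2].mean(0).round(4))
# plan final: candle axis n; min rotation from current tool z to -n
a=np.deg2rad(175.5);n=np.array([np.cos(a)*.6428,np.sin(a)*.6428,.766])
lens=np.array([.656,.2675,.1154]);F=lens+.1*n
zt=T[:,2];ax=np.cross(zt,-n);ang=np.arccos(zt@-n);ax/=np.linalg.norm(ax)
print('focus',F,'rot tool axis',(T.T@ax).round(4),'ang',np.rad2deg(ang))
tgt=F+.110*n;print('tcp target',tgt)
move(s,T,tgt,16)
```

```text
15.3 tcp [ 0.506  -0.0102  0.2997] xang -95.25 z [ 5.e-04 -2.e-04 -1.e+00] F [-0.28  0.59 -1.77] gap 0.0231 q [-0.18  0.17  0.02  1.43 -0.   -1.66]
scene top-face y ext 1345 [0.0355 0.2365]
top top-face y ext 243 [0.2073 0.2348]
candle low z [0.19186418 0.19303488 0.19413238] 455
0.19 33 [ 0.5136 -0.0179]
0.21 88 [ 0.5137 -0.0179]
0.23 92 [ 0.513  -0.0177]
0.25 94 [ 0.5136 -0.0174]
0.27 100 [ 0.5126 -0.0183]
0.29 48 [ 0.5128 -0.018 ]
focus [0.59191815 0.27254335 0.192     ] rot tool axis [ 0.9999 -0.0133  0.    ] ang 39.97251680939487
tcp target [0.52142812 0.27809104 0.27626   ]
rows units total [-14.426   0.552   1.169] per 16 [-0.902  0.034  0.073]
```

View pics/s4.png

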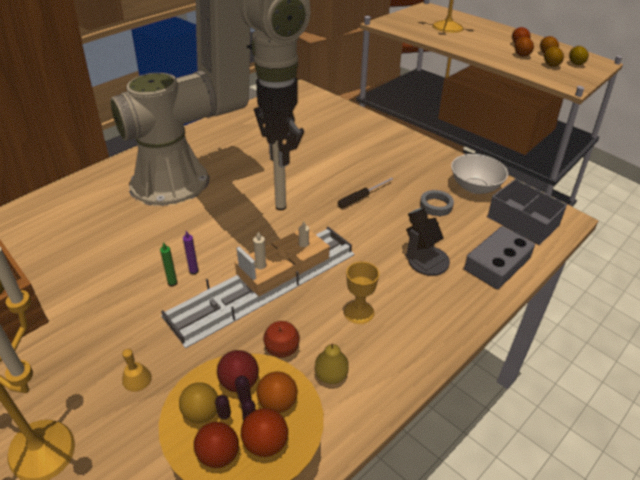

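The scene view shows the tall candle hanging vertically from the gripper, base at (281,207). The mid candle (259,250) and short candle (304,237) are still in the carrier. I'm now moving toward the camera and tilting.

Request:
arm_command:
  rows:
    - {"delta_pos":[-0.4,0.034,0],"rot":[0,0,0],"fingers":1}
    - {"delta_pos":[-0.8,0.034,0],"rot":[0,0,0],"fingers":1}
    - {"delta_pos":[-0.902,0.034,0],"rot":[0,0,0],"fingers":1}
    - {"delta_pos":[-0.902,0.034,0],"rot":[0,0,0],"fingers":1}
    - {"delta_pos":[-0.902,0.034,0],"rot":[0,0,0],"fingers":1}
    - {"delta_pos":[-0.902,0.034,0],"rot":[0,0,0],"fingers":1}
    - {"delta_pos":[-0.902,0.034,0],"rot":[0,0,0],"fingers":1}
    - {"delta_pos":[-0.902,0.034,0],"rot":[0,0,0],"fingers":1}
    - {"delta_pos":[-0.902,0.034,0],"rot":[0,0,0],"fingers":1}
    - {"delta_pos":[-0.902,0.034,0],"rot":[0,0,0],"fingers":1}
    - {"delta_pos":[-0.902,0.034,0],"rot":[0,0,0],"fingers":1}
    - {"delta_pos":[-0.902,0.034,0],"rot":[0,0,0],"fingers":1}
    - {"delta_pos":[-0.902,0.034,0],"rot":[0,0,0],"fingers":1}
    - {"delta_pos":[-0.902,0.034,0],"rot":[0,0,0],"fingers":1}
    - {"delta_pos":[-0.902,0.034,0],"rot":[0,0,0],"fingers":1}
    - {"delta_pos":[-0.902,0.034,0],"rot":[0,0,0],"fingers":1}
    - {"delta_pos":[-0.6,0.034,0],"rot":[0,0,0],"fingers":1}
    - {"delta_pos":[0,0,0],"rot":[0,0,0],"fingers":1}

```text
clock: 17.2
tcp_pos: [0.5206, 0.2797, 0.2988]
orientation: [-0.0, -0.675, 0.738, 0.0]
wrist_force: [-0.2, 0.2, 0.1]
finger_gap: 0.0226
```

Request:
arm_command:
  rows:
    - {"delta_pos":[0,0,0],"rot":[0.0111,0,0],"fingers":1}
    - {"delta_pos":[0,0,0],"rot":[0.0111,0,0],"fingers":1}
    - {"delta_pos":[0,0,0],"rot":[0.0111,0,0],"fingers":1}
    - {"delta_pos":[0,0,0],"rot":[0.0111,0,0],"fingers":1}
    - {"delta_pos":[0,0,0],"rot":[0.0111,0,0],"fingers":1}
    - {"delta_pos":[0,0,0],"rot":[0.0111,0,0],"fingers":1}
    - {"delta_pos":[0,0,0],"rot":[0.0111,0,0],"fingers":1}
    - {"delta_pos":[0,0,0],"rot":[0.0111,0,0],"fingers":1}
    - {"delta_pos":[0,0,0],"rot":[0.0111,0,0],"fingers":1}
    - {"delta_pos":[0,0,0],"rot":[0.0111,0,0],"fingers":1}
    - {"delta_pos":[0,0,0],"rot":[0,0,0],"fingers":1}
    - {"delta_pos":[0,0,0],"rot":[0,0,0],"fingers":1}

```text
clock: 18.4
tcp_pos: [0.5205, 0.2778, 0.2993]
orientation: [0.23, -0.634, 0.694, -0.252]
wrist_force: [0.1, -0.9, -0.4]
finger_gap: 0.0229
```

```bash
cat > fin.py <<'E'
from h import *
s,T=show()
a=np.deg2rad(175.5);n=np.array([np.cos(a)*.6428,np.sin(a)*.6428,.766])
lens=np.array([.656,.2675,.1154]);F=lens+.1*n
zt=T[:,2];ax=np.cross(zt,-n);ang=np.arcsin(np.linalg.norm(ax));ax/=np.linalg.norm(ax)
print('rot err tool (units)',(T.T@ax*ang/(2*np.pi)).round(4),np.rad2deg(ang))
move(s,T,F+.109*n,1)
im,d=snap('scene');cv2.imwrite('pics/s5.png',cv2.resize(im[120:330,220:500],None,fx=2.5,fy=2.5,interpolation=cv2.INTER_CUBIC))
W=cloud(load('scene')).reshape(-1,3);W=W[np.isfinite(W[:,0])]
ca=-zt;v=W-s['tcp_pos'];h=v@ca;r=np.linalg.norm(v-h[:,None]*ca,axis=1)
k=(r<.02)&(h<-.01)&(h>-.15);g=W[k];print('candle n',k.sum(),'base offset',np.percentile(h[k],[0,1,2]).round(4))
m=g.mean(0);_,_,V=np.linalg.svd(g-m);print('axis',V[0],'vs n',n,'deg',np.rad2deg(np.arccos(abs(V[0]@n))))
carrier('scene')
E
python3 fin.py
```

```text
18.4 tcp [0.5205 0.2778 0.2993] xang -95.26 z [ 0.6383 -0.059  -0.7675] F [ 0.07 -0.86 -0.39] gap 0.0229 q [ 0.55 -0.08 -0.47  0.59 -0.39 -1.05]
rot err tool (units) [ 0.0004 -0.0014 -0.    ] 0.5199023377769
rows units total [-0.022  0.702  0.964] per 1 [-0.022  0.702  0.964]
candle n 443 base offset [-0.1078 -0.107  -0.1063]
axis [ 0.64550297 -0.04524687 -0.76241631] vs n [-0.64081846  0.05043351  0.766     ] deg 0.6113481686292186
scene top-face y ext 1310 [0.036  0.2364]
```

Moving the last ~24 mm to the focus point.

Request:
arm_command:
  rows:
    - {"delta_pos":[0,0.175,0.24],"rot":[0,0,0],"fingers":1}
    - {"delta_pos":[0,0.175,0.24],"rot":[0,0,0],"fingers":1}
    - {"delta_pos":[0,0.175,0.24],"rot":[0,0,0],"fingers":1}
    - {"delta_pos":[0,0.175,0.24],"rot":[0,-0.001,0],"fingers":1}
    - {"delta_pos":[0,0,0],"rot":[0,0,0],"fingers":1}
    - {"delta_pos":[0,0,0],"rot":[0,0,0],"fingers":1}
    - {"delta_pos":[0,0,0],"rot":[0,0,0],"fingers":1}
    - {"delta_pos":[0,0,0],"rot":[0,0,0],"fingers":1}

```text
clock: 19.25
tcp_pos: [0.5227, 0.2782, 0.2762]
orientation: [0.233, -0.634, 0.694, -0.251]
wrist_force: [-0.4, -0.1, -0.7]
finger_gap: 0.0233
```

```bash
python3 fin.py
```

```text
19.25 tcp [0.5227 0.2782 0.2762] xang -95.02 z [ 0.6407 -0.0522 -0.766 ] F [-0.36 -0.08 -0.69] gap 0.0233 q [ 0.55 -0.07 -0.52  0.52 -0.39 -1.06]
rot err tool (units) [ 0.     -0.0003  0.    ] 0.10403905383485593
rows units total [0.011 0.046 0.006] per 1 [0.011 0.046 0.006]
candle n 451 base offset [-0.1078 -0.1072 -0.1064]
axis [ 0.64307881 -0.04471045 -0.7644937 ] vs n [-0.64081846  0.05043351  0.766     ] deg 0.5504339238779
scene top-face y ext 1319 [0.0358 0.2371]
```

View pics/s5.png

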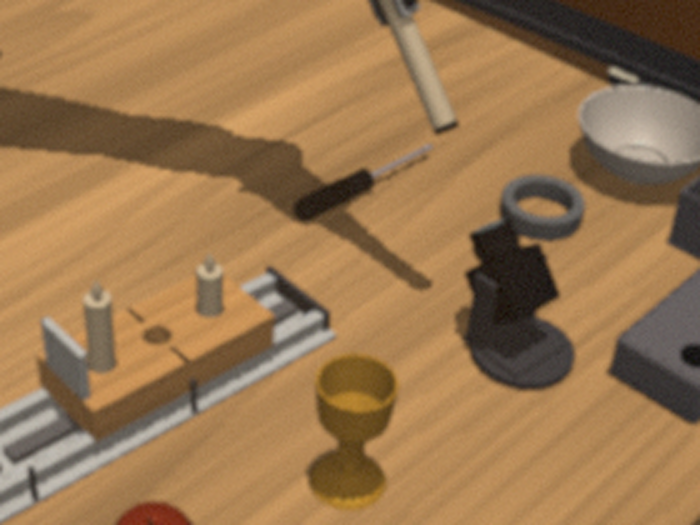

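The crop shows the base cap at (445,126) in front of the lens at (492,240), with the candle axis in line with it. The carrier holds both other candles, its middle socket is empty, and the goblet and screwdriver are where they were. Handing in.

```bash
python3 -c "
from h import *
env.hand_in();show()"
```

```text
the job is handed in; nothing more can be done
the job is handed in; nothing more can be done
```

I pushed the carrier to its next stop, lifted the tall candle out of the middle socket and handed in with it held still in front of the lens. The hand-in gives no verdict, so what follows is my own last checks, at about 19 s.

- **Candle pose:** The underside is about 2–3 mm from my focus estimate. The candle axis is about 0.6° from my estimate of the lens axis.
- **Grip:** The fingers were closed on the candle at a 23 mm gap with a 40 N squeeze. Wrist force was under 1 N.
- **Carrier:** It showed no measurable shift since latching. When it latched, the push force dropped to zero and its black line was level with the stop posts.
- **Other objects:** The mid and short candles were upright in their sockets, and the props in view had not visibly moved. I viewed 9 pictures.

**Disagreements:**
- My two yaw estimates for the lens were 174.6° and 177.7°. I used 175.5°, and the spread is well inside the allowed 0.2 rad.
- The distance from the fingertips to the candle's underside measured 107–109 mm.
- Estimates of how far the carrier had to move differed by up to about 4 mm, so I relied on the latch snap and the posts.

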